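# Snap the organiser cover, then hold the toolbox lid open

## Task

Snap the open clear cover of the organiser on top of the blue toolbox fully shut so no gears spill, and only then take the toolbox lid by its yellow front lift tab, raise it and hold it steady, open 60 degrees, so I can pick parts out of the box. The lid has no stay and falls if let go: do not let it drop, and finish while still holding it with the gripper at the tab. Leave the cutters, scissors and gear motor where they lie.

Things in the scene. Friction and masses are not known exactly. Their poses are not given: they have to be found in the camera images.
- toolbox: Blue plastic toolbox, closed, 185 (x) by 320 (y) by 132 mm high, fixed on the table. Origin: centre of its underside; x points to its hinge side (the back), y along its length to the organiser with the open clear cover, z up. Undone yellow latches 38 mm wide stand out 25 mm from the front, 105 mm either side of the middle. A folded black handle on the lid tops out at 142 mm.
- lid_hinge (a point): Middle of the lid's hinge line: 92.5 mm behind the toolbox's centre, 92 mm above the table. The hinge line runs along the toolbox's y axis.
- toolbox_lid (a joint): Opening angle of the toolbox lid (rad): 0 closed (its start), growing as its front edge rises; 1.047 is 60 degrees. It swings freely, weighs about 0.45 to 0.75 kg with all it carries, and falls shut when let go. Closed, its front lower edge lies at the hinge's height.
- lift_tab: Yellow lift tab in the middle of the lid's front, part of the lid: a flat block 40 mm long (x, standing out from the lid's front wall), 46 mm wide (y), 10 mm thick (z). Origin: its middle, 205 mm from the hinge line and 9 mm above it when closed (101 mm above the table). Its axes are the toolbox's when the lid is closed and turn with the lid.
- cover_hinge (a point): Middle of the clear cover's hinge line, beside the carrying handle: 48 mm to the +y side of the toolbox's centre (at its x = 0), 132 mm above the table while the lid is closed. The line runs along the toolbox's x axis; the cover's free edge is the outer one, at +y.
- organiser_cover (a joint): Opening angle (rad) of the clear cover of the organiser in the lid's +y half: 0 shut; starts at 0.4 to 1.0 and stays where it is left (stiff hinge). At about 0.12 it meets a snap catch and needs about 6 N pressed down near its outer edge; past about 0.05 it pulls itself to 0 and stays. The cover on the other half is shut and fixed.
- cover_press (a point): Spot to press, on the upper face of that cover, 80 mm from its hinge line, 21 mm inside its free edge, midway along it; moves with the cover. The cover is 133 (toolbox x) by 101 mm, 3 mm thick, clear, with a whitish free edge. When it is shut this spot is 128 mm to +y of the toolbox's centre and 135 mm above the table.
- side_cutters: Side cutters with yellow handles, 155 by 56 by 12 mm, lying flat; origin below their middle. Bystander.
- scissors: Scissors with red handles, 195 by 98 by 12 mm, lying flat; origin below their middle. Bystander.
- gear_motor: Small blue gear motor with a steel can, 75 by 40 by 26 mm; origin below the middle of the blue part. Bystander.

How it is judged (in metres and radians):
On the way, in this order (a step that is already met when the one before it is completed fails the run):
1. the clear organiser cover is clicked shut while the toolbox lid is still down (value of joint organiser_cover below 0.03 rad and value of joint toolbox_lid below 0.08 rad), for 0.2 s.
2. the toolbox lid is raised by the fingers at its lift tab (value of joint toolbox_lid above 0.4 rad and contact force between the fingers and lift_tab above 0.4 N), for 0.2 s.
At the end, for the whole second after the job is handed in: The toolbox lid stands open 60 degrees (53 to 67), still, carried by the gripper's fingers at its lift tab and by nothing else; the clear cover is clicked shut (under 0.03 rad); cutters, scissors and gear motor lie within 30 mm of where they were (value of joint toolbox_lid between 0.925 and 1.169 rad and velocity of joint toolbox_lid between -0.1 and 0.1 rad/s and contact force between the fingers and lift_tab above 0.4 N and value of joint organiser_cover below 0.03 rad and contact force between toolbox and side_cutters below 0.1 N and contact force between toolbox and scissors below 0.1 N and contact force between toolbox and gear_motor below 0.1 N and distance of each of side_cutters, scissors, gear_motor from where it was at the start of the episode below 0.03 m); the arm keeps its last pose, push and grip.
It fails at once if the toolbox lid is raised while the organiser cover is not clicked shut (value of joint toolbox_lid above 0.15 rad and value of joint organiser_cover above 0.05 rad).
It fails at once if the toolbox lid is let drop (velocity of joint toolbox_lid below -2.5 rad/s).
It fails at once if a bystander is knocked away (distance of any of side_cutters, scissors, gear_motor from where it was at the start of the episode above 0.03 m).
It also fails if it takes over 48 s, if anything falls off the work surface, if the arm or the gripper's body presses on something with over 40 N, if the wrist force passes 120 N, or if a joint passes its speed limit or range.

## Robot

A 6-joint arm with a two-finger parallel gripper is mounted at the origin on the work surface. World frame = base frame: x ahead of the robot, y to its left, z up, the work surface at z = 0. Lengths are in mm, angles in degrees, forces in N, time in s.
With the tool pointing down it reaches from about 350 to 775 mm from the base axis. Payload 5.5 kg.
Tool frame: the origin (TCP) lies between the finger pads; the fingertips stand 11 mm ahead of it and the grasp point (between the pads) lies 8 mm behind it; z points along the fingers, y is the line along which they close (so a half turn about z gives the same grasp; the last joint's range is limited). The gripper opens to 85 mm and grips with 20 to 120 N. Pads are 22 mm wide; open, the fingers measure 114 mm over their backs; the gripper's body (76 mm by 85 mm) begins 54 mm behind the grasp point. The pads swing forward as they close: fully open they stand 13 mm farther back than shut.
Start: joints at [57.032, 17.945, 2.641, 74.691, 0, 82.002], TCP at [242.757, 521.287, 242.323] pointing down, gripper open.
Joint ranges: [-158.12, 158.12], [-49.38, 96.58], [-58.88, 72.47], [-126.05, 133.96], [-84.25, 85.87], [-180, 180]. Speed limits (degrees/s): [147.25, 147.25, 180, 180, 180, 180].

## Interface

Orientations are given as [roll, pitch, yaw] about the fixed x, y, z axes, in that order (R = Rz(yaw) Ry(pitch) Rx(roll)).
In Python, from rig import env, imaging, order gives the robot as it stands. The module is installed in compiled form; this text tells all that it offers.
- The arm moves only by the tool jog_arm, never from a script. Its argument "series" is a list of rows, each a list of 3 entries, a list of its own where there are three numbers: the shift along the tool's x, y, z as a fraction of full scale, then the turn, a rotation vector about the tool's x, y, z as a fraction of full scale, then the closure, from -1 (fully open) to 1 (shut). In form: [[[x, y, z], [rx, ry, rz], grip], ...]. A call has 1 to 20 rows; each row is the pose to reach, as a shift and turn from the pose commanded when the call began, along the tool's axes at that moment, turning the shorter way round; what a row does not reach only later rows make up. Full scale, the value 1, is 50 cm for a shift and pi rad for a turn. A row lasts 1/10 s, in which the tool goes at most 50 mm and 8.59 degrees, less where a joint would pass 70% of its speed; a pose out of reach is approached as far as the arm can. A call with a number of a shift or a turn outside -1 to 1 is refused whole. A call with a gripper value outside its range is refused whole. The fingers move at their own pace and stop on an object; "force" is the grip in N (left out, the last holds). Time passes only in rows, so rows that repeat a pose let the fingers close. It gives the time, the measured TCP pose, the force, the opening and the grip force at its end, in the units of the state.
- env.get_state(): the state, without advancing time (a new reading comes with each control period).
- imaging.read_camera(name): name is "side" or "top" or "wrist"; returns a dict with "frame" (384x512x3 uint8, red, green, blue), "fx", "fy", "cx", "cy" (pixels), "cam_to_world" (4x4, takes a point from camera to world coordinates); the wrist camera has in their place "T_tool_cam" (4x4, takes a point from camera to tool coordinates, whose origin is the TCP and whose axes are the flange's). Camera axes: x right, y up, looking along -z (the intrinsics and any distortion apply to the point x, -y, -z); pixel columns grow to the right and rows downward; lengths in mm; the calibration is good to about 2 mm. A picture is of the moment at which its call begins: read the wrist's pose just before it. There is no depth.
- order.job_done(): hands the job in; it is judged then, once.
The state is a dict: "t": time; "joint_pos": joint angles; "dq": joint speeds; "joint_torque": joint torques, N m; "eef_pos": TCP position; "tool_rot": TCP orientation; "ft_force": force on the tool from outside, world axes, zero at the start; "moment": the same for the moment, N m; "gripper_width": finger opening in mm; "gripper_force": force on a finger pad.
Only numpy, scipy, OpenCV 4.12 (cv2) and the standard library are available. Lean on these libraries where they do the work, as an engineer would, in place of code of your own. Each camera call takes 0.05 s, during which the arm holds its last target. There are 200 camera calls.

## Working session

There is one attempt and no reset: what is moved stays moved. The work goes in short steps, Python scripts to look and compute and a tool call to move; the robot and the scene stay as the last step left them, time stands still between calls to the robot, and variables do not carry over. Pictures are saved under pics/ and viewed, at most 10 in all, crops included, and the job is handed in when it is done.

Besides the shell and the picture viewer there is one more tool, called after "Request:" as a command line: name --argument value ..., lists and objects as JSON in quotes. jog_arm: Moves the arm, as the interface text tells. Its arguments: {"type":"object","properties":{"series":{"type":"array","items":{"type":"array"}},"force":{"type":"number"}},"required":["series"]}

```bash
mkdir -p pics; python3 - <<'E'
from rig import env, imaging
import cv2, numpy as np
s=env.get_state(); print(s)
for n in ("top","side"):
    d=imaging.read_camera(n); cv2.imwrite(f"pics/{n}0.png",cv2.resize(d["frame"][:,:,::-1],(768,576)))
    print(n,{k:d[k] for k in d if k!="frame"})
E
```

```text
{'t': 0.0, 'joint_pos': array([ 5.70333480e+01,  1.79910033e+01,  2.57770970e+00,  7.46896756e+01,
       -1.88095117e-05,  8.20021341e+01]), 'dq': array([ 0.07355864, -0.01197614, -0.03346001,  0.06223442,  0.04165197,
       -0.07624566]), 'joint_torque': array([ 9.50523208e-04, -4.80620670e+01,  2.98534423e+01,  1.92771899e-02,
       -8.59030956e-05,  2.12220982e-05]), 'eef_pos': array([242.46208842, 520.85293761, 241.41210097]), 'tool_rot': array([-1.79898030e+02, -1.43081119e-02,  1.55031201e+02]), 'ft_force': array([ 0.01829782, -0.02819902, -0.98475749]), 'moment': array([0.00653071, 0.01480019, 0.02220075]), 'gripper_force': 0.0, 'gripper_width': 85.62048071226964}
top {'fx': 496.1066800564521, 'fy': 496.1066800564521, 'cx': 254.9808148611052, 'cy': 197.36600967202511, 'cam_to_world': array([[ 5.52599702e-03,  9.96878222e-01, -7.87608624e-02,
         3.98396738e+02],
       [-9.99984668e-01,  5.53698261e-03, -7.89086723e-05,
        -9.32260699e+01],
       [ 3.57435188e-04,  7.87600909e-02,  9.96893535e-01,
         1.46074603e+03],
       [ 0.00000000e+00,  0.00000000e+00,  0.00000000e+00,
         1.00000000e+00]])}
side {'fx': 370.32114515119673, 'fy': 370.32114515119673, 'cx': 251.8052254354413, 'cy': 192.50955174526348, 'cam_to_world': array([[ 9.98443271e-01,  2.90248353e-02, -4.76297555e-02,
         4.51686206e+02],
       [-5.47214786e-02,  6.75052039e-01, -7.35737931e-01,
        -8.22737212e+02],
       [ 1.07978913e-02,  7.37198958e-01,  6.75589448e-01,
         7.74327958e+02],
       [ 0.00000000e+00,  0.00000000e+00,  0.00000000e+00,
         1.00000000e+00]])}
```

View pics/top0.png

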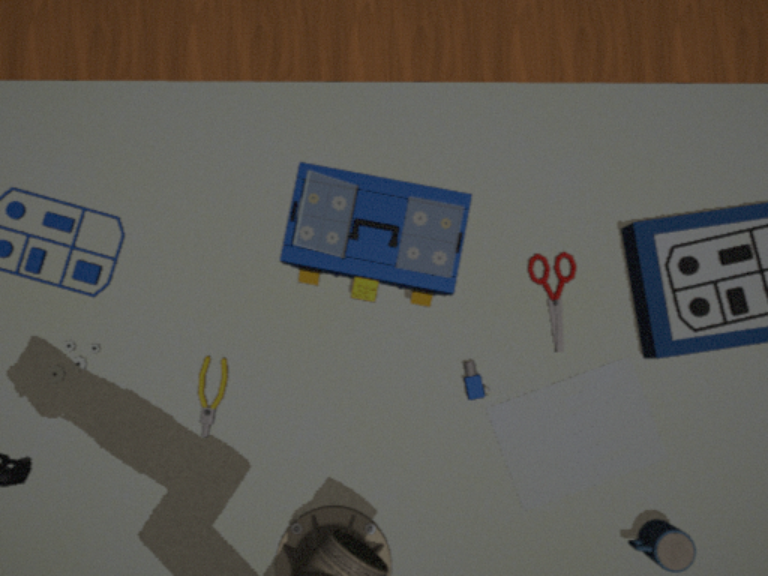

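View pics/side0.png

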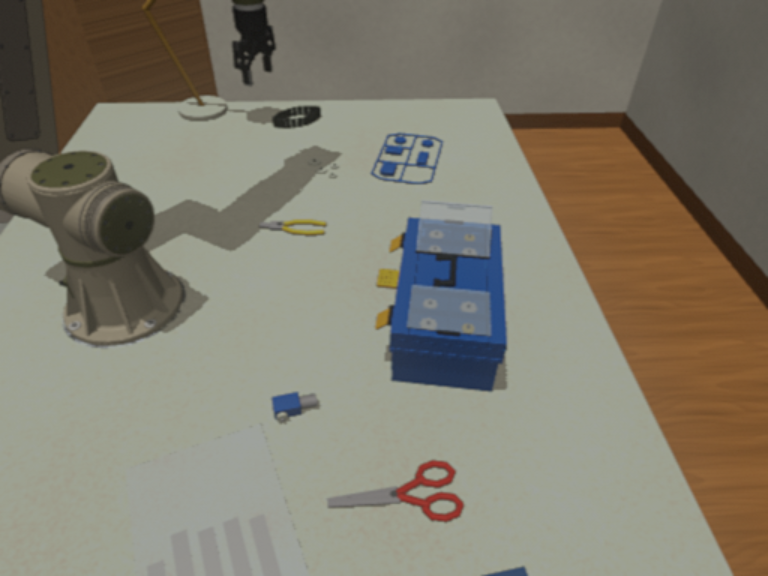

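Top view: the toolbox's front faces the robot. The tab is at (364,289), the latches at (309,276) and (421,298), and the open cover is on the left, at (325,215). Side view: the cover's free edge runs from (420,203) to (492,208), and the tab is at (388,278).

```bash
cat > h.py <<'E'
import numpy as np, cv2
from rig import env, imaging
from scipy.spatial.transform import Rotation as Rn
def ray(d,u,v,T=None):
    T=d["cam_to_world"] if T is None else T
    r=np.array([(u-d["cx"])/d["fx"],-(v-d["cy"])/d["fy"],-1.]); r=T[:3,:3]@r
    return T[:3,3],r/np.linalg.norm(r)
def plane(d,u,v,z,T=None):
    o,r=ray(d,u,v,T); return o+r*(z-o[2])/r[2]
def tri(rs):
    A=sum(np.eye(3)-np.outer(r,r) for o,r in rs); b=sum((np.eye(3)-np.outer(r,r))@o for o,r in rs)
    p=np.linalg.solve(A,b); return p,[round(float(np.linalg.norm(np.cross(p-o,r))),1) for o,r in rs]
def blobs(f,lo,hi,amin=25,box=None):
    h=cv2.cvtColor(f,cv2.COLOR_RGB2HSV); m=cv2.inRange(h,lo,hi)
    n,l,st,c=cv2.connectedComponentsWithStats(m)
    return [(c[i].round(1),st[i][:5]) for i in range(1,n) if st[i][4]>=amin]
E
python3 - <<'E'
from h import *
for n in("top","side"):
    d=imaging.read_camera(n); f=d["frame"]
    print(n)
    for c,s in blobs(f,(15,120,60),(35,255,255)): print("Y",c,s, f[int(c[1]),int(c[0])])
    h=cv2.cvtColor(f,cv2.COLOR_RGB2HSV); m=cv2.inRange(h,(100,140,40),(125,255,255))
    if n=="top":
        m[:, :180]=0; m[:,320:]=0; m[220:]=0
        r=cv2.minAreaRect(cv2.findNonZero(m)); b=cv2.boxPoints(r); print(r,b)
        P=np.array([plane(d,u,v,132) for u,v in b]); print(P.round(1)); print(P.mean(0))
    else:
        e=f[120:180,270:335]; cv2.imwrite("pics/cov.png",cv2.resize(e[:,:,::-1],None,fx=8,fy=8,interpolation=1))
    if n=="top": e=f[100:205,180:320]; cv2.imwrite("pics/box.png",cv2.resize(e[:,:,::-1],None,fx=5,fy=5,interpolation=1))
E
```

```text
top
Y [500.   21.5] [495  16  12  11  27] [81 55 26]
Y [205.5 184.5] [199 180  14  10 104] [107  85  26]
Y [242.7 192.3] [234 185  18  16 228] [103  98  33]
Y [280.5 198.8] [274 194  14  10 106] [106  84  20]
Y [135.2 253.9] [132 238   8  33 114] [100  89  28]
Y [147.2 255.9] [140 239  11  33 111] [95 85 39]
((250.13397216796875, 152.11886596679688), (116.65464782714844, 68.00247192382812), 10.619654655456543) [[186.53963 174.78868]
 [199.07172 107.95094]
 [313.72833 129.44905]
 [301.19623 196.28679]]
[[ 563.4   91.7  132. ]
 [ 747.    60.6  132. ]
 [ 689.3 -251.7  132. ]
 [ 507.  -217.3  132. ]]
[626.66873134 -79.15243381 132.        ]
side
Y [82.  36.7] [  28    0  116  101 6316] [78 58 36]
Y [452.6 217.7] [  349    85   163   299 12975] [133  91  51]
Y [201.8 151.2] [188 147  29  10 128] [160 165 154]
Y [263.6 161.8] [260 157   8  11  50] [157 123  44]
Y [258.4 185.2] [252 180  14  12 146] [149 131  45]
Y [254.9 212. ] [251 206   9  13  78] [156 122  43]
```

View pics/cov.png

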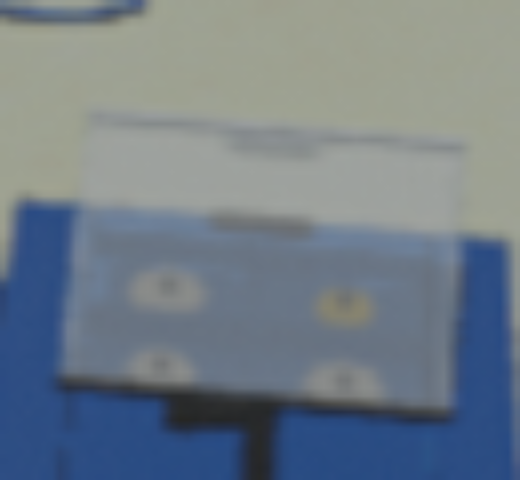

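View pics/box.png

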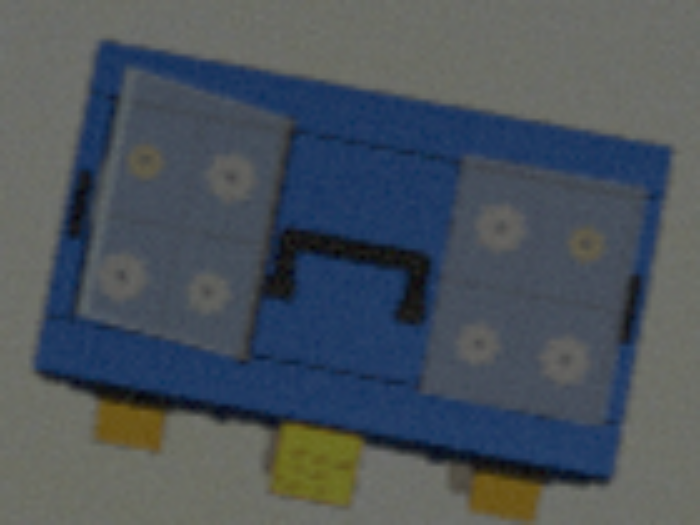

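Crops: in the side crop the free edge runs (90,118) to (465,145). In the top crop it runs (128,68) to (78,318). I'll triangulate it next.

```bash
python3 - <<'E'
from h import *
t=imaging.read_camera("top"); s=imaging.read_camera("side")
def T(a,b): return tri([ray(t,*a),ray(s,*b)])
tc=lambda x,y:(x/5+180-.4,y/5+100-.4); sc=lambda x,y:(x/8+270-.44,y/8+120-.44)
for n,a,b in [("tab",(242.7,192.3),(258.4,185.2)),("latL",(205.5,184.5),(263.6,161.8)),("latR",(280.5,198.8),(254.9,212.)),
 ("edge_f",tc(78,318),sc(90,118)),("edge_b",tc(128,68),sc(465,145)),("hinge_f",tc(248,358),sc(62,382)),("hinge_b",tc(292,120),sc(450,414))]:
    p,e=T(a,b); print(n,p.round(1),e)
# box pose from lid top corners
C=[plane(t,*tc(*c),132)[:2] for c in [(105,42),(670,148),(610,478),(38,370)]]
r=cv2.minAreaRect(np.array(C,np.float32)); print(np.round(C,1),r)
E
```

```text
tab [519.4 -59.2  99.9] [0.3, 0.3]
latL [541.   43.4 101. ] [0.4, 0.4]
latR [ 502.6 -163.3  101.1] [0.4, 0.4]
edge_f [588.5  62.5 183.5] [1.0, 1.0]
edge_b [719.4  38.2 185.1] [0.2, 0.2]
hinge_f [573.6 -23.2 132.3] [0.2, 0.2]
hinge_b [704.6 -45.9 132. ] [0.3, 0.3]
[[ 746.9   56.4]
 [ 690.  -251.3]
 [ 509.9 -218.4]
 [ 566.7   90. ]] ((628.426025390625, -80.76692199707031), (313.5821838378906, 183.31524658203125), 79.57553100585938)
```

```bash
cat >> h.py <<'E'
YAW=-10.4; C=np.array([629.7,-80.7,0]); RB=Rn.from_euler("z",YAW,degrees=True)
def box(p): return C+RB.apply(p)
def rot(tilt): # tilt>0: tool z leans from down towards box +x; tool y along box y
    return RB*Rn.from_euler("y",-tilt,degrees=True)*Rn.from_matrix([[-1,0,0],[0,1,0],[0,0,-1]])
def move(p0,R0,p,R):
    s=R0.inv().apply(np.array(p)-p0)/500; w=(R0.inv()*R).as_rotvec()/np.pi
    return s.round(4).tolist(),w.round(4).tolist()
E
python3 - <<'E'
from h import *
R0=Rn.from_euler("xyz",[180,0,155.03],degrees=True); p0=np.array([242.757,521.287,242.323])
p=box([0,116,225]); print(p,rot(0).as_euler("xyz",degrees=True),move(p0,R0,p,rot(0)))
print(rot(30).as_matrix().round(2))
E
```

```text
[650.64022085  33.39429061 225.        ] [-180.     0.   169.6] ([-1.1514, -0.5402, 0.0346], [0.0, 0.0, -0.0809])
[[-0.85  0.18  0.49]
 [ 0.16  0.98 -0.09]
 [-0.5   0.   -0.87]]
```

Request:
jog_arm --series '[[[-0.6, -0.28, 0.0], [0, 0, -0.081], 1], [[-0.6, -0.28, 0.0], [0, 0, -0.081], 1], [[-0.6, -0.28, 0.0], [0, 0, -0.081], 1], [[-0.6, -0.28, 0.0], [0, 0, -0.081], 1], [[-0.6, -0.28, 0.0], [0, 0, -0.081], 1], [[-0.6, -0.28, 0.0], [0, 0, -0.081], 1], [[-0.6, -0.28, 0.0], [0, 0, -0.081], 1], [[-0.6, -0.28, 0.0], [0, 0, -0.081], 1], [[-0.6, -0.28, 0.0], [0, 0, -0.081], 1], [[-0.6, -0.28, 0.0], [0, 0, -0.081], 1]]' --force 60

```text
t: 1.3
eef_pos: [454.9, 268.3, 242.3]
tool_rot: [180.0, -0.0, 169.7]
ft_force: [0.9, 0.3, -0.6]
gripper_width: 0.2
gripper_force: 0.0
```

Request:
jog_arm --series '[[[-0.468, -0.39, 0.034], [0, 0, 0], 1], [[-0.468, -0.39, 0.034], [0, 0, 0], 1], [[-0.468, -0.39, 0.034], [0, 0, 0], 1], [[-0.468, -0.39, 0.034], [0, 0, 0], 1], [[-0.468, -0.39, 0.034], [0, 0, 0], 1], [[-0.468, -0.39, 0.034], [0, 0, 0], 1], [[-0.468, -0.39, 0.034], [0, 0, 0], 1], [[-0.468, -0.39, 0.034], [0, 0, 0], 1], [[-0.468, -0.39, 0.034], [0, 0, 0], 1]]'

```text
t: 2.2
eef_pos: [649.8, 35.6, 225.2]
tool_rot: [180.0, -0.1, 169.7]
ft_force: [-0.7, -0.4, 0.3]
gripper_width: -0.1
gripper_force: 0.0
```

Request:
jog_arm --series '[[[0, 0, 0.03], [0, 0, 0], 1], [[0, 0, 0.05], [0, 0, 0], 1], [[0, 0, 0.06], [0, 0, 0], 1], [[0, 0, 0.07], [0, 0, 0], 1], [[0, 0, 0.08], [0, 0, 0], 1], [[0, 0, 0.09], [0, 0, 0], 1], [[0, 0, 0.1], [0, 0, 0], 1], [[0, 0, 0.11], [0, 0, 0], 1], [[0, 0, 0.118], [0, 0, 0], 1], [[0, 0, 0.124], [0, 0, 0], 1], [[0, 0, 0.13], [0, 0, 0], 1], [[0, 0, 0.134], [0, 0, 0], 1], [[0, 0, 0.138], [0, 0, 0], 1], [[0, 0, 0.142], [0, 0, 0], 1], [[0, 0, 0.146], [0, 0, 0], 1], [[0, 0, 0.15], [0, 0, 0], 1], [[0, 0, 0.15], [0, 0, 0], 1]]'

```text
t: 3.9
eef_pos: [650.9, 34.1, 151.9]
tool_rot: [180.0, 0.1, 169.6]
ft_force: [-1.0, 2.0, 4.9]
gripper_width: 0.1
gripper_force: 2.3
```

Press the last few mm.

Request:
jog_arm --series '[[[0, 0, 0.004], [0, 0, 0], 1], [[0, 0, 0.008], [0, 0, 0], 1], [[0, 0, 0.01], [0, 0, 0], 1], [[0, 0, 0.012], [0, 0, 0], 1], [[0, 0, 0.012], [0, 0, 0], 1], [[0, 0, 0.012], [0, 0, 0], 1]]'

```text
t: 4.5
eef_pos: [650.8, 33.8, 145.8]
tool_rot: [180.0, 0.1, 169.6]
ft_force: [-4.1, 1.1, 9.1]
gripper_width: 0.1
gripper_force: 4.5
```

Request:
jog_arm --series '[[[0, 0, 0.003], [0, 0, 0], 1], [[0, 0, 0.003], [0, 0, 0], 1], [[0, 0, 0.003], [0, 0, 0], 1], [[0, 0, -0.02], [0, 0, 0], 1], [[0, 0, -0.06], [0, 0, 0], 1], [[0, 0, -0.12], [0, 0, 0], 1], [[0, 0, -0.16], [0, 0, 0], 1], [[0.24, 0, -0.16], [0, 0, 0], -1], [[0.24, 0, -0.16], [0, 0, 0], -1], [[0.24, 0, -0.16], [0, 0, 0], -1], [[0.24, 0, -0.16], [0, 0, 0], -1], [[0.24, -0.22, -0.16], [0, 0, 0], -1], [[0.24, -0.22, -0.16], [0, 0, 0], -1], [[0.24, -0.22, -0.16], [0, 0, 0], -1], [[0.24, -0.22, -0.16], [0, 0, 0], -1]]'

```text
t: 6.0
eef_pos: [513.6, -55.0, 224.3]
tool_rot: [-180.0, 0.0, 169.4]
ft_force: [-0.6, 0.7, 0.1]
gripper_width: 85.4
gripper_force: 0.0
```

```bash
python3 - <<'E'
from h import *
s=env.get_state(); print(s["t"],s["eef_pos"],s["tool_rot"],s["joint_pos"].round(1),s["gripper_width"])
d=imaging.read_camera("side"); a=cv2.resize(d["frame"][120:240,230:350,::-1],(480,480))
w=imaging.read_camera("wrist"); T=np.eye(4); T[:3,:3]=Rn.from_euler("xyz",s["tool_rot"],degrees=True).as_matrix(); T[:3,3]=s["eef_pos"]; T=T@w["T_tool_cam"]
for c,st in blobs(w["frame"],(15,120,60),(35,255,255),100): print(c,st,plane(w,*c,106,T).round(1))
t=imaging.read_camera("top")
b=cv2.resize(t["frame"][90:210,180:320,::-1],(300,257)); W=cv2.resize(w["frame"][:,:,::-1],(300,223))
cv2.imwrite("pics/chk.png",np.hstack([a,np.vstack([b,W])]))
E
```

```text
6.0 [513.57733592 -54.95187729 224.28783324] [-1.79998045e+02  4.14942856e-02  1.69385483e+02] [-15.   11.8  -8.1  70.1   0.   -4.4] 85.42732193726596
[248.  205.3] [ 220  182   57   48 2661] [517.9 -59.3 106. ]
[374.9 209. ] [ 351  193   51   32 1448] [539.9  41.2 106. ]
[120.4 209.2] [  94  194   52   31 1444] [ 502.2 -161.6  106. ]
```

View pics/chk.png

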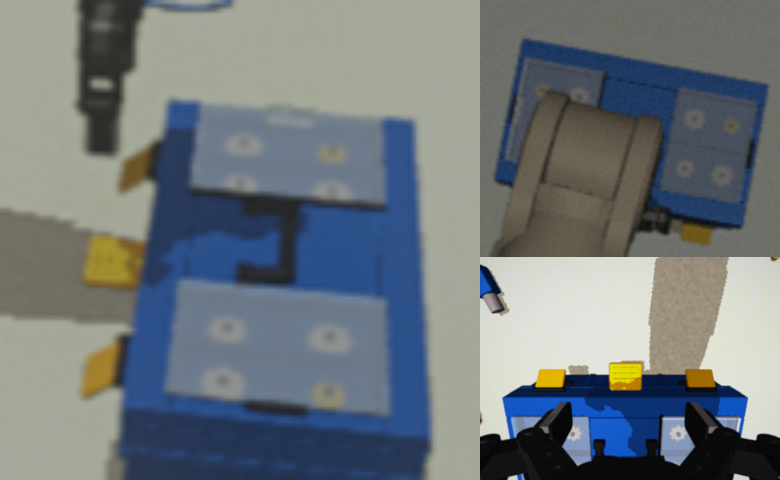

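```bash
cat >> h.py <<'E'
H=np.array([92.5,0.8,92.]); G0=np.array([-120,0.8,100.5])
def grip(th,back=0,tilt0=30,k=.75):
    a=np.radians(th); v=G0-H; g=H+np.array([v[0]*np.cos(a)+v[2]*np.sin(a),0,-v[0]*np.sin(a)+v[2]*np.cos(a)])
    t=tilt0-k*th; z=np.array([np.sin(np.radians(t)),0,-np.cos(np.radians(t))])
    return box(g+(11-back)*z),rot(t)
E
python3 - <<'E'
from h import *
s=env.get_state(); print(s["eef_pos"],s["tool_rot"])
d=imaging.read_camera("side")
for u,v in [(195,103),(385,122),(190,190),(382,206)]: print(RB.inv().apply(plane(d,u/4+230-.4,v/4+120-.4,135)-C).round(1))
p0=s["eef_pos"];R0=Rn.from_euler("xyz",s["tool_rot"],degrees=True)
for b in (90,0): p,R=grip(0,b); print(p.round(1),R.as_euler("xyz",degrees=True),move(p0,R0,p,R))
E
```

```text
[513.38070836 -52.24633091 224.15141432] [1.79970253e+02 4.49925310e-06 1.69637290e+02]
[-70.6 147.6 135. ]
[ 69.2 143.4 135. ]
[-66.3  43.8 135. ]
[ 65.2  44.7 135. ]
[473.  -51.1 168.9] [180.   30.  169.6] ([0.0799, -0.0124, 0.1105], [0.0002, -0.1667, 0.0002])
[517.2 -59.2  91. ] [180.   30.  169.6] ([-0.0101, -0.0125, 0.2663], [0.0002, -0.1667, 0.0002])
```

Request:
jog_arm --series '[[[0.08, -0.0125, 0.0], [0, -0.1, 0], -1], [[0.08, -0.0125, 0.04], [0, -0.1667, 0], -1], [[0.08, -0.0125, 0.11], [0, -0.1667, 0], -1], [[0.08, -0.0125, 0.11], [0, -0.1667, 0], -1], [[0.08, -0.0125, 0.11], [0, -0.1667, 0], -1], [[0.08, -0.0125, 0.11], [0, -0.1667, 0], -1], [[0.08, -0.0125, 0.11], [0, -0.1667, 0], -1], [[0.08, -0.0125, 0.11], [0, -0.1667, 0], -1]]'

```text
t: 7.0
eef_pos: [475.8, -52.6, 172.7]
tool_rot: [-180.0, 30.3, 169.7]
ft_force: [-0.5, -0.1, 0.5]
gripper_width: 85.3
gripper_force: 0.0
```

```bash
python3 - <<'E'
from h import *
s=env.get_state(); print(s["eef_pos"],s["tool_rot"],s["joint_pos"].round(1))
p0=s["eef_pos"];R0=Rn.from_euler("xyz",s["tool_rot"],degrees=True)
p,R=grip(0,0); print(p.round(1),move(p0,R0,p,R))
w=imaging.read_camera("wrist"); T=np.eye(4); T[:3,:3]=R0.as_matrix(); T[:3,3]=p0; T=T@w["T_tool_cam"]
for c,st in blobs(w["frame"],(15,120,60),(35,255,255),100): print(c,st,plane(w,*c,104,T).round(1))
E
```

```text
[475.82208965 -52.55669968 172.72814815] [-179.96123408   30.25389583  169.66953968] [-18.4 -12.3 -48.3  24.    4.   -7. ]
[517.2 -59.2  91. ] ([0.0099, 0.0018, 0.1835], [-0.0, 0.0014, 0.0003])
[255.1 212.6] [ 221  191   69   45 2936] [513.7 -57.6 104. ]
[106.6 217.8] [  78  197   57   43 2289] [ 500.4 -160.1  104. ]
[403.2 218.7] [ 376  198   56   42 2285] [538.5  43.1 104. ]
```

Request:
jog_arm --series '[[[0.01, 0.002, 0.05], [0, 0, 0], -1], [[0.01, 0.002, 0.1], [0, 0, 0], -1], [[0.01, 0.002, 0.13], [0, 0, 0], -1], [[0.01, 0.002, 0.15], [0, 0, 0], -1], [[0.01, 0.002, 0.165], [0, 0, 0], -1], [[0.01, 0.002, 0.175], [0, 0, 0], -1], [[0.01, 0.002, 0.183], [0, 0, 0], -1], [[0.01, 0.002, 0.183], [0, 0, 0], -1], [[0.01, 0.002, 0.183], [0, 0, 0], -1]]'

```text
t: 7.95
eef_pos: [513.4, -58.3, 87.9]
tool_rot: [180.0, 30.0, 169.6]
ft_force: [0.2, -0.0, 0.6]
gripper_width: 85.1
gripper_force: 0.0
```

```bash
python3 - <<'E'
from h import *
s=env.get_state(); print(s["eef_pos"],s["tool_rot"],s["joint_pos"].round(1),s["ft_force"])
p0=s["eef_pos"];R0=Rn.from_euler("xyz",s["tool_rot"],degrees=True)
p,R=grip(0,0); print(p.round(1),move(p0,R0,p,R))
w=imaging.read_camera("wrist"); d=imaging.read_camera("side")
cv2.imwrite("pics/g.png",np.hstack([cv2.resize(w["frame"][:,:,::-1],(400,300)),cv2.resize(d["frame"][140:230,220:340,::-1],(400,300))]))
E
```

```text
[513.36297254 -58.27313109  87.87115944] [179.99682908  30.02747318 169.61140853] [-17.4   0.1 -52.5   7.6   3.5  -6. ] [ 0.19005203 -0.03554054  0.5941925 ]
[517.2 -59.2  91. ] ([-0.01, -0.0005, -0.0014], [0.0, 0.0002, 0.0001])
```

View pics/g.png

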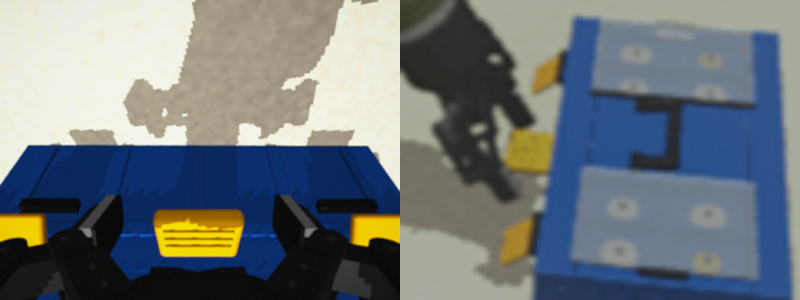

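Wrist view: the tab is centred between the open fingers at (198,233). I'll correct by 5 mm, then close.

Request:
jog_arm --series '[[[-0.01, 0, -0.001], [0, 0, 0], -1], [[-0.01, 0, -0.001], [0, 0, 0], -1], [[-0.01, 0, -0.001], [0, 0, 0], 0.3], [[-0.01, 0, -0.001], [0, 0, 0], 1], [[-0.01, 0, -0.001], [0, 0, 0], 1], [[-0.01, 0, -0.001], [0, 0, 0], 1], [[-0.01, 0, -0.001], [0, 0, 0], 1], [[-0.01, 0, -0.001], [0, 0, 0], 1], [[-0.01, 0, -0.001], [0, 0, 0], 1]]' --force 60

```text
t: 8.95
eef_pos: [517.0, -58.6, 90.6]
tool_rot: [180.0, 30.0, 169.6]
ft_force: [-5.0, 2.6, 5.8]
gripper_width: 45.0
gripper_force: 60.0
```

```bash
python3 - <<'E'
from h import *
s=env.get_state(); print(s["eef_pos"],s["tool_rot"],s["joint_pos"].round(1),s["ft_force"],s["gripper_width"],s["gripper_force"])
p0,R0=grip(0); print(p0)
for th in (2,4,6,9,12,15,18,21,24,27,30,33,36,39,42,45,48,51,54,57,60): print(th,move(p0,R0,*grip(th)))
d=imaging.read_camera("side");w=imaging.read_camera("wrist")
E
```

```text
[517.00149816 -58.57639178  90.6458878 ] [179.95321979  30.00846857 169.61119329] [-17.3   0.2 -51.8   8.1   3.5  -6. ] [-4.95394871  2.55776896  5.76153143] 44.995441370374216 60.01756131649017
[517.22548191 -59.24370069  90.97372056]
2 ([-0.0076, -0.0, -0.0124], [0.0, 0.0083, -0.0])
4 ([-0.0156, -0.0, -0.0246], [0.0, 0.0167, -0.0])
6 ([-0.024, -0.0, -0.0364], [-0.0, 0.025, -0.0])
9 ([-0.0374, -0.0, -0.0536], [-0.0, 0.0375, -0.0])
12 ([-0.0517, -0.0, -0.0701], [0.0, 0.05, -0.0])
15 ([-0.0668, -0.0, -0.0857], [0.0, 0.0625, 0.0])
18 ([-0.0827, -0.0, -0.1006], [0.0, 0.075, -0.0])
21 ([-0.0993, -0.0, -0.1146], [-0.0, 0.0875, -0.0])
24 ([-0.1167, -0.0, -0.1277], [-0.0, 0.1, -0.0])
27 ([-0.1347, -0.0, -0.1398], [0.0, 0.1125, 0.0])
30 ([-0.1534, 0.0, -0.151], [0.0, 0.125, -0.0])
33 ([-0.1726, -0.0, -0.1612], [0.0, 0.1375, -0.0])
36 ([-0.1922, -0.0, -0.1703], [0.0, 0.15, -0.0])
39 ([-0.2124, -0.0, -0.1784], [0.0, 0.1625, -0.0])
42 ([-0.2329, -0.0, -0.1855], [0.0, 0.175, -0.0])
45 ([-0.2538, -0.0, -0.1914], [0.0, 0.1875, -0.0])
48 ([-0.2749, -0.0, -0.1962], [0.0, 0.2, 0.0])
51 ([-0.2962, -0.0, -0.1999], [0.0, 0.2125, -0.0])
54 ([-0.3178, -0.0, -0.2025], [0.0, 0.225, -0.0])
57 ([-0.3394, -0.0, -0.2039], [0.0, 0.2375, 0.0])
60 ([-0.361, -0.0, -0.2042], [0.0, 0.25, -0.0])
```

Request:
jog_arm --series '[[[-0.0036, 0, -0.0062], [0, 0.004, 0], 1], [[-0.0076, 0, -0.0124], [0, 0.0083, 0], 1], [[-0.0116, 0, -0.0185], [0, 0.0125, 0], 1], [[-0.0156, 0, -0.0246], [0, 0.0167, 0], 1], [[-0.024, 0, -0.0364], [0, 0.025, 0], 1], [[-0.03, 0, -0.045], [0, 0.031, 0], 1], [[-0.0374, 0, -0.0536], [0, 0.0375, 0], 1], [[-0.0445, 0, -0.062], [0, 0.0437, 0], 1], [[-0.0517, 0, -0.0701], [0, 0.05, 0], 1], [[-0.0592, 0, -0.078], [0, 0.0562, 0], 1], [[-0.0668, 0, -0.0857], [0, 0.0625, 0], 1], [[-0.0747, 0, -0.0932], [0, 0.0687, 0], 1], [[-0.0827, 0, -0.1006], [0, 0.075, 0], 1], [[-0.091, 0, -0.1077], [0, 0.0812, 0], 1], [[-0.0993, 0, -0.1146], [0, 0.0875, 0], 1], [[-0.108, 0, -0.1212], [0, 0.0937, 0], 1], [[-0.1167, 0, -0.1277], [0, 0.1, 0], 1], [[-0.1167, 0, -0.1277], [0, 0.1, 0], 1]]'

```text
t: 10.85
eef_pos: [534.3, -61.8, 173.6]
tool_rot: [180.0, 11.7, 169.6]
ft_force: [-1.4, 1.7, -4.0]
gripper_width: 44.9
gripper_force: 64.7
```

```bash
python3 - <<'E'
from h import *
s=env.get_state(); print(s["eef_pos"],s["tool_rot"],s["joint_pos"].round(1),s["ft_force"],s["gripper_width"],s["gripper_force"])
p0,R0=grip(24); print(p0)
for th in range(26,62,2): print(th,move(p0,R0,*grip(th)))
d=imaging.read_camera("side");w=imaging.read_camera("wrist")
cv2.imwrite("pics/l.png",np.hstack([cv2.resize(w["frame"][:,:,::-1],(400,300)),cv2.resize(d["frame"][110:230,220:380,::-1],(400,300))]))
E
```

```text
[534.27847697 -61.84960809 173.57850718] [179.96188709  11.74113416 169.61271144] [-15.8   6.7 -22.9  48.7   1.1  -5.3] [-1.3759259   1.74243769 -3.97266701] 44.91124735329761 64.71438646316528
[535.53553069 -62.60422349 175.43704944]
26 ([-0.0088, -0.0, -0.0115], [-0.0, 0.0083, -0.0])
28 ([-0.018, -0.0, -0.0227], [0.0, 0.0167, 0.0])
30 ([-0.0277, 0.0, -0.0335], [-0.0, 0.025, 0.0])
32 ([-0.0376, 0.0, -0.044], [0.0, 0.0333, -0.0])
34 ([-0.048, -0.0, -0.0542], [-0.0, 0.0417, 0.0])
36 ([-0.0587, -0.0, -0.0639], [0.0, 0.05, -0.0])
38 ([-0.0697, -0.0, -0.0733], [-0.0, 0.0583, -0.0])
40 ([-0.081, -0.0, -0.0823], [0.0, 0.0667, 0.0])
42 ([-0.0926, -0.0, -0.0909], [-0.0, 0.075, -0.0])
44 ([-0.1046, -0.0, -0.099], [0.0, 0.0833, 0.0])
46 ([-0.1168, -0.0, -0.1068], [0.0, 0.0917, 0.0])
48 ([-0.1293, -0.0, -0.1141], [0.0, 0.1, 0.0])
50 ([-0.142, -0.0, -0.1209], [0.0, 0.1083, 0.0])
52 ([-0.1549, -0.0, -0.1273], [0.0, 0.1167, 0.0])
54 ([-0.1681, -0.0, -0.1333], [0.0, 0.125, -0.0])
56 ([-0.1814, -0.0, -0.1388], [0.0, 0.1333, 0.0])
58 ([-0.195, -0.0, -0.1438], [0.0, 0.1417, 0.0])
60 ([-0.2087, -0.0, -0.1483], [0.0, 0.15, 0.0])
```

View pics/l.png

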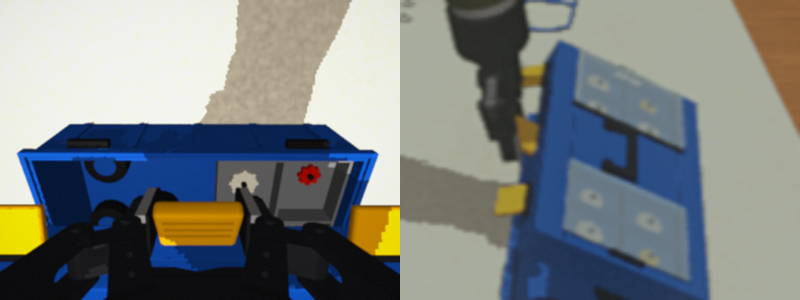

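The lid is up about 24° with the tab firmly between the pads at (198,222). The cover lies flush. I'll carry on to 60°.

Request:
jog_arm --series '[[[-0.0044, 0, -0.0058], [0, 0.0042, 0], 1], [[-0.0088, 0, -0.0115], [0, 0.0083, 0], 1], [[-0.018, 0, -0.0227], [0, 0.0167, 0], 1], [[-0.0277, 0, -0.0335], [0, 0.025, 0], 1], [[-0.0376, 0, -0.044], [0, 0.0333, 0], 1], [[-0.048, 0, -0.0542], [0, 0.0417, 0], 1], [[-0.0587, 0, -0.0639], [0, 0.05, 0], 1], [[-0.0697, 0, -0.0733], [0, 0.0583, 0], 1], [[-0.081, 0, -0.0823], [0, 0.0667, 0], 1], [[-0.0926, 0, -0.0909], [0, 0.075, 0], 1], [[-0.1046, 0, -0.099], [0, 0.0833, 0], 1], [[-0.1168, 0, -0.1068], [0, 0.0917, 0], 1], [[-0.1293, 0, -0.1141], [0, 0.1, 0], 1], [[-0.142, 0, -0.1209], [0, 0.1083, 0], 1], [[-0.1549, 0, -0.1273], [0, 0.1167, 0], 1], [[-0.1681, 0, -0.1333], [0, 0.125, 0], 1], [[-0.1814, 0, -0.1388], [0, 0.1333, 0], 1], [[-0.195, 0, -0.1438], [0, 0.1417, 0], 1], [[-0.202, 0, -0.1461], [0, 0.146, 0], 1], [[-0.2087, 0, -0.1483], [0, 0.15, 0], 1]]'

```text
t: 12.95
eef_pos: [620.9, -78.0, 269.7]
tool_rot: [-180.0, -15.0, 169.6]
ft_force: [-2.8, 0.8, -1.8]
gripper_width: 45.0
gripper_force: 65.8
```

Request:
jog_arm --series '[[[0, 0, 0], [0, 0, 0], 1], [[0, 0, 0], [0, 0, 0], 1], [[0, 0, 0], [0, 0, 0], 1], [[0, 0, 0], [0, 0, 0], 1]]'

```text
t: 13.35
eef_pos: [620.6, -77.9, 269.5]
tool_rot: [-180.0, -15.0, 169.6]
ft_force: [-2.9, 0.9, 0.4]
gripper_width: 45.2
gripper_force: 65.8
```

```bash
python3 - <<'E'
from h import *
s=env.get_state(); print(s["eef_pos"],s["tool_rot"],s["joint_pos"].round(1),s["ft_force"],s["gripper_width"],s["gripper_force"])
R=Rn.from_euler("xyz",s["tool_rot"],degrees=True); g=RB.inv().apply(s["eef_pos"]-11*R.as_matrix()[:,2]-C)-H
print(grip(60)[0],g, "theta",np.degrees(np.arctan2(g[2],-g[0])-np.arctan2(8.5,212.5)),np.hypot(g[0],g[2]))
d=imaging.read_camera("side");w=imaging.read_camera("wrist")
for c,st in blobs(d["frame"],(15,120,60),(35,255,255),20): print(c,st)
cv2.imwrite("pics/e.png",np.hstack([cv2.resize(w["frame"][:,:,::-1],(400,300)),cv2.resize(d["frame"][80:230,200:400,::-1],(400,300))]))
E
```

```text
[620.58489845 -77.93426837 269.53076287] [-179.99987453  -14.95705935  169.62089128] [-14.1  38.2  36.6 103.3  -1.   -3.6] [-2.91495872  0.87775562  0.36148676] 45.192895508071814 65.83924055099487
[620.76035226 -78.24590526 269.65521422] [-99.12557595   0.27590366 188.15807769] theta 59.928198781104356 212.6719116527878
[50.6 36.8] [   0    0  108  101 5075]
[449.1 214.5] [  344    85   168   299 18376]
[301.9 128.7] [300 125   5   9  25]
[201.7 151. ] [188 147  29   9 122]
[305.5 163.5] [299 157  14  14 151]
```

View pics/e.png

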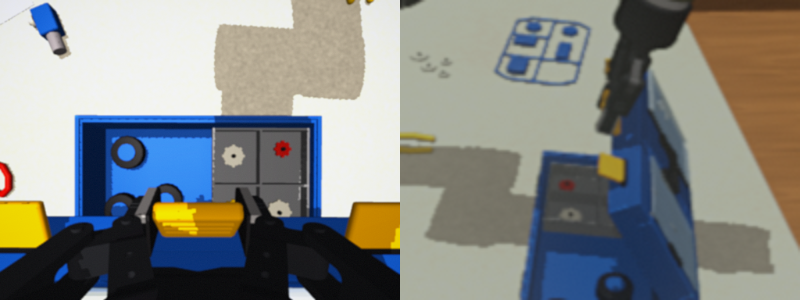

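The lid stands about 60° open with the tab between the pads at (198,220), and nothing else has moved. Handing in.

```bash
python3 -c "
from rig import order; print(order.job_done())"
```

```text
the job is handed in; nothing more can be done
None
```

I pressed the organiser cover flush, then raised the lid by its yellow tab to about 60°, worked out from the gripper's pose, and handed in with the gripper still holding it; the hand-in returned no verdict, and I last saw the cover (flush) at about 24°, as it was out of view at 60°.

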